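# Fit the dough blade on the food processor's splined spindle and close the lid

### The arm

A 7-joint arm with a two-finger parallel gripper is mounted at the origin on a cart in front of the work surface, level with it; the furniture and walls round the work are solid. World frame = base frame: x ahead of the robot, y to its left, z up, the work surface at z = 0. Lengths are in m, angles in rad, forces in N, time in s.
With the tool pointing down it reaches from about 0.4 to 0.85 m from the base axis. Payload 10.4 kg.
Tool frame: the origin (TCP) lies at the very end of the fingers, on their centre line; the grasp point (between the pads) lies 19 mm behind it; z points along the fingers, y is the line along which they close (so a half turn about z gives the same grasp; the last joint's range is limited). The gripper opens to 87 mm and grips with 3 to 60 N. Pads are 19 mm wide; open, the fingers measure 117 mm over their backs; the gripper's body (75 mm by 190 mm) begins 51 mm behind the grasp point.
Start: joints at [1.319, 0.332, -0.065, 1.46, 0.022, 1.35, -0.088], TCP at [0.142, -0.609, 0.185] pointing down, gripper open.
Joint ranges: [-2.6, 2.6], [-0.5, 2.12], [-1.47, 1.34], [0.16, 2.42], [-1.27, 4.41], [0.06, 2.06], [-2.6, 2.6]. Speed limits (rad/s): [2.22, 2.22, 2.79, 2.79, 3.14, 3.14, 3.14].

### API

Orientations are given as a 3x3 rotation matrix whose columns are the frame's x, y, z axes.
In Python, from station import reach, move_straight, move_j, move_gripper, hold, solve_ik, get_state, camera, PlanningError, close_job gives the robot as it stands. The module is installed in compiled form; this text tells all that it offers. Calls block until the motion is done:
- reach(position, orientation): joint-space move of the TCP to a pose.
- move_straight(position, vel=0.15, ori=None): straight line of the TCP; ori=None keeps the orientation; vel is the mean speed in m/s.
- move_j(angles): joint-space move.
- move_gripper(opening): finger opening in m; the grip force is fixed at half the most; returns when the fingers have stopped.
- hold(seconds).
- solve_ik(position, orientation): joint angles nearest the present ones, or None.
- get_state(): the state.
- camera(name): name is "scene" or "top" or "wrist"; returns a dict with "img" (384x512x3 uint8, red, green, blue), "intrinsics" (3x3 intrinsics, pixels), "view" (4x4, takes a point from world to camera coordinates); the wrist camera has in their place "T_tool_cam" (4x4, takes a point from camera to tool coordinates, whose origin is the TCP and whose axes are the flange's). Camera axes: x right, y up, looking along -z (the intrinsics and any distortion apply to the point x, -y, -z); pixel columns grow to the right and rows downward; lengths in m; the calibration is good to about 2 mm. A picture is of the moment at which its call begins: read the wrist's pose just before it. There is no depth.
A pose or a line that the arm cannot do raises PlanningError and nothing moves.
- close_job(): hands the job in; it is judged then, once.
The state is a dict: "time": time; "joints": joint angles; "joint_velocities": joint speeds; "joint_efforts": joint torques, N m; "tcp_pos": TCP position; "orientation": TCP orientation; "force": force on the tool from outside, world axes, zero at the start; "torque": the same for the moment, N m; "width": finger opening in m; "finger_force": force on a finger pad.
Only numpy, scipy, OpenCV 4.12 (cv2) and the standard library are available. Lean on these libraries where they do the work, as an engineer would, in place of code of your own. Each camera call takes 0.05 s, during which the arm holds its last target. There are 200 camera calls.

### The job

Get the food processor ready for kneading: put the dough blade on the toothed drive spindle in its bowl, pressing only lightly and rocking it back and forth until the teeth mesh and it slides down fully home on the collar, then set the lid on the bowl so that it sits flat. Do not force anything, and leave the timer, onion and garlic where they are.

Things in the scene. Friction and masses are not known exactly. Their poses are not given: they have to be found in the camera images.
- processor: compact food processor, fixed by its feet: round white motor base 172 mm across, 78 mm high, with an open clear bowl on it; origin at the centre of the underside, z up along the axis of bowl and spindle, dial at its -x. The bowl's handle, a 15 mm bar, reaches 112 mm from the axis, 88 to 158 mm high, at 52 degrees clockwise from its +x seen from above.
- bowl_rim (a point): point on the bowl's axis at the height of the rim, 165 mm over the worktop; the bowl is 137 mm across outside and 124 mm inside at the rim, its inner floor 83 mm below the rim
- spindle_seat (a point): point on the spindle's axis on top of its round collar (34 mm across), 86 mm over the worktop; when fully home the blade's underside (its origin) rests here; axes as the processor's
- rib_ends (a point): point on the axis of the upright steel drive spindle, 131 mm over the worktop, at the flat upper ends of its six straight ribs: 5.2 mm wide, 28 mm across their crests, one every 60 degrees, running down to the collar. The angle at which the ribs have stopped is not measured and varies. An unmeshed blade's underside stops here, 45 mm above the seat.
- spindle_top (a point): point on the axis at the tip of the spindle, 144 mm over the worktop: above the ribs a round nose 18 mm across and 13 mm long, its top 5 mm tapered to 12 mm. The spindle turns with a drag of about 0.12 N m: if the blade presses much harder than 10 N on the rib ends, turning the blade drags the spindle along with it.
- dough_blade: grey plastic dough blade, 98 mm high, about 0.1 kg, standing upright on the worktop; origin at the centre of its underside, z up. Hub 40 mm across, 68 mm high, with a bore from below, 30 mm across and 62 mm deep. Two blunt curved paddles, 2 to 26 mm above the underside, start along its +x and -x and reach 55 mm from the axis.
- bore_mouth (a point): the blade's origin again, centre of the mouth of its bore: in the lowest 20 mm of the bore six teeth 4 mm wide point inward to a 20 mm circle, at 30, 90, 150 ... degrees from the blade's x axis. They mesh when that x axis stands over a rib (each 60 degrees is alike), with about 4 degrees of play either way, 0.8 mm at the flanks.
- tab (a point): centre of the finger tab on the blade's hub, 81 mm above its underside: 36 mm long (blade x), 16 mm thick (blade y), rising from 68 to 98 mm above the underside. Grasp it from above across the thickness.
- lid: clear lid with a white knob, 138 mm across, 71 mm high, about 0.12 kg, standing on the worktop on its skirt; origin at the centre of the skirt's underside, z up. The skirt, 119 mm across tapering to 112 mm at its foot, reaches 8 mm below the flange: seated, the origin is 8 mm below the rim. Any turn about z will do. It cannot sit flat unless the blade is home.
- knob (a point): centre of the lid's round white knob, 60 mm above the lid's origin: 32 mm across from 49 to 71 mm above the origin, 24 mm at its narrow neck; the hollow dome below it ends 37 mm above the origin
- kitchen_timer: round kitchen timer 65 mm across, 52 mm high, a bystander; origin under its centre
- onion_1: onion, 79 mm across, 85 mm high, a bystander; origin under its centre
- garlic_1: garlic bulb 53 mm across and high, a bystander; origin under its centre
Not all that is in view belongs to the job. Leave any orange look-alike of the dough_blade alone. What is shaped like the lid but brown is not meant.

How it is judged:
On the way, in this order (a step that is already met when the one before it is completed fails the run):
1. the dough blade is fully home on the spindle: its underside on the collar, centred and upright (z of dough_blade in the frame of spindle_seat between -0.004 and 0.004 m and horizontal distance between dough_blade and spindle_seat below 0.004 m and angle between dough_blade's own z axis and vertical below 0.08 rad), for 0.2 s.
2. the lid sits flat on the bowl (z of lid in the frame of bowl_rim below -0.005 m and horizontal distance between lid and bowl_rim below 0.006 m and angle between lid's own z axis and vertical below 0.04 rad), for 0.2 s.
At the end, for the whole second after the job is handed in: The dough blade is meshed with the spindle and home: underside within 4 mm of the collar's height, within 4 mm of the axis and 0.08 rad of upright; the lid sits flat on the bowl: skirt at least 5 mm below the rim, within 6 mm of the axis and 0.04 rad of level; both at rest (all of step 1 and all of step 2 and linear speed of each of lid, dough_blade below 0.02 m/s); the robot touches nothing.
It fails at once if the blade is forced: more than 30 N between blade and processor (contact force between dough_blade and processor above 30 N).
It fails at once if the lid is forced: more than 40 N between lid and processor (contact force between lid and processor above 40 N).
It fails at once if the robot hits the processor: more than 40 N (contact force between any of the arm, the fingers and processor above 40 N).
It fails at once if the timer, onion or garlic is moved more than 3 cm (distance of any of kitchen_timer, onion_1, garlic_1 from where it was at the start of the episode above 0.03 m).
It also fails if it takes over 72 s, if anything falls off the work surface, if the arm or the gripper's body presses on something with over 40 N, if the wrist force passes 120 N, or if a joint passes its speed limit or range.

## Working session

There is one attempt and no reset: what is moved stays moved. The work goes in short steps, each a Python script; the robot and the scene stay as the last script left them, time stands still between calls to the robot, and variables do not carry over. Pictures are saved under pics/ and viewed, at most 10 in all, crops included, and the job is handed in when it is done.

```bash
mkdir -p pics
python3 - <<'E'
from station import *
import cv2,numpy as np
np.set_printoptions(precision=4,suppress=True)
for n in ("scene","top"):
    c=camera(n); cv2.imwrite(f"pics/{n}0.png",c["img"][:,:,::-1]); np.savez(f"{n}0.npz",**{k:v for k,v in c.items()})
    print(n,c.keys(),c["intrinsics"],c["view"])
s=get_state(); print({k:(np.round(v,3)) for k,v in s.items()})
E
```

```text
scene dict_keys(['img', 'intrinsics', 'view']) [[371.1116   0.     251.9326]
 [  0.     371.1116 194.117 ]
 [  0.       0.       1.    ]] [[ 0.8491 -0.5278  0.0202 -0.3215]
 [ 0.3029  0.5178  0.8001 -0.3291]
 [-0.4327 -0.6733  0.5996 -1.1965]
 [ 0.      0.      0.      1.    ]]
top dict_keys(['img', 'intrinsics', 'view']) [[401.5628   0.     251.2511]
 [  0.     401.5628 188.6369]
 [  0.       0.       1.    ]] [[ 0.026  -0.9997  0.0035  0.1343]
 [ 0.9823  0.0262  0.1855 -0.4567]
 [-0.1856 -0.0014  0.9826 -1.316 ]
 [ 0.      0.      0.      1.    ]]
{'time': np.float64(0.1), 'joints': array([ 1.319,  0.333, -0.065,  1.461,  0.022,  1.35 , -0.089]), 'joint_velocities': array([-0.001, -0.002,  0.001, -0.004,  0.001, -0.   ,  0.   ]), 'joint_efforts': array([  0.002, -62.455,   0.025, -39.072,  -0.061,   0.036,   0.   ]), 'tcp_pos': array([ 0.142, -0.608,  0.184]), 'orientation': array([[ 0.974,  0.227, -0.   ],
       [ 0.227, -0.974,  0.001],
       [-0.   , -0.001, -1.   ]]), 'force': array([-0.734, -0.629, -0.593]), 'torque': array([-0.004, -0.021, -0.019]), 'finger_force': np.float64(0.0), 'width': np.float64(0.087)}
```

View pics/scene0.png

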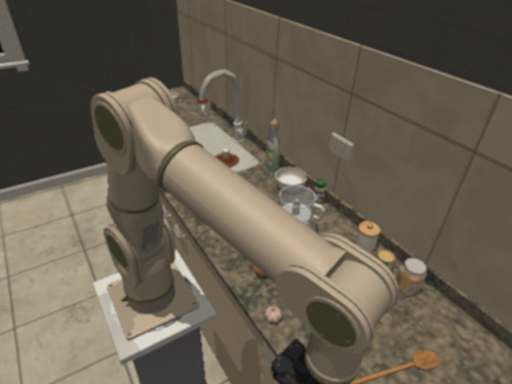

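View pics/top0.png

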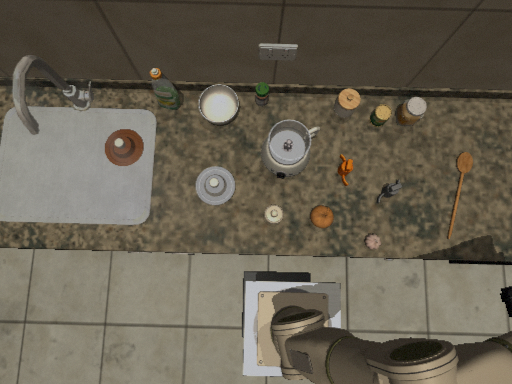

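The scene view shows mostly the arm. In the top view I see these (col, row):
- processor about (288,145), dial (281,175), handle (313,132)
- grey blade about (390,190)
- clear lid knob (214,183)
- timer (273,214), onion (321,217), garlic (373,241)
- brown and orange decoys in the sink and at (346,168)

```bash
cat > h.py <<'E'
from station import *
import cv2,numpy as np
np.set_printoptions(precision=4,suppress=True)
def shot(name,tag):
    s=get_state(); c=camera(name); cv2.imwrite(f"pics/{tag}.png",c["img"][:,:,::-1])
    if name=="wrist":
        T=np.eye(4);T[:3,:3]=s["orientation"];T[:3,3]=s["tcp_pos"]
        V=np.linalg.inv(T@c["T_tool_cam"])
    else: V=c["view"]
    np.savez(f"{tag}.npz",img=c["img"],K=c["intrinsics"],V=V); return c["img"],c["intrinsics"],V
def load(tag):
    d=np.load(f"{tag}.npz"); return d["img"],d["K"] if "K" in d else d["intrinsics"],d["V"] if "V" in d else d["view"]
def unproj(uv,z,K,V):
    C=np.linalg.inv(V); r=np.linalg.inv(K)@np.array([uv[0],uv[1],1.]); d=C[:3,:3]@np.array([r[0],-r[1],-r[2]])
    o=C[:3,3]; return o+d*(z-o[2])/d[2]
def proj(P,K,V):
    p=np.atleast_2d(P)@V[:3,:3].T+V[:3,3]; q=(p*[1,-1,-1])@K.T; return q[:,:2]/q[:,2:]
def R(yaw): # tool down, tool x along yaw
    c,s=np.cos(yaw),np.sin(yaw); return np.array([[c,s,0],[s,-c,0],[0,0,-1.]])
E
python3 - <<'E'
from h import *
i,K,V=load("top0")
for n,uv,z in (("spindle",(288,145),.144),("blade",(393,187),.09),("knob",(214,183),.07),("timer",(273,214),.05),("onion",(321,217),.06),("garlic",(373,241),.04),("dial",(281,175),.04),("handle",(313,132),.158),("orange",(346,168),.09)):
    print(n,unproj(uv,z,K,V))
c=camera("wrist"); print(c["intrinsics"],c["T_tool_cam"],c.keys())
cv2.imwrite("pics/crop0.png",cv2.resize(i[80:260,160:440,::-1],None,fx=2.8,fy=2.8,interpolation=cv2.INTER_CUBIC))
E
```

```text
spindle [0.5787 0.0325 0.144 ]
blade [ 0.4618 -0.3169  0.09  ]
knob [0.4635 0.2704 0.07  ]
timer [0.3677 0.0717 0.05  ]
onion [ 0.3607 -0.0861  0.06  ]
garlic [ 0.2878 -0.2614  0.04  ]
dial [0.5035 0.046  0.04  ]
handle [ 0.6194 -0.0452  0.158 ]
orange [ 0.5216 -0.1643  0.09  ]
[[339.3689   0.     258.9846]
 [  0.     339.3689 184.519 ]
 [  0.       0.       1.    ]] [[-0.0004  0.9637  0.2669  0.0716]
 [ 1.      0.0002  0.0011  0.0001]
 [ 0.001   0.2669 -0.9637 -0.1999]
 [ 0.      0.      0.      1.    ]] dict_keys(['img', 'intrinsics', 'T_tool_cam'])
```

View pics/crop0.png

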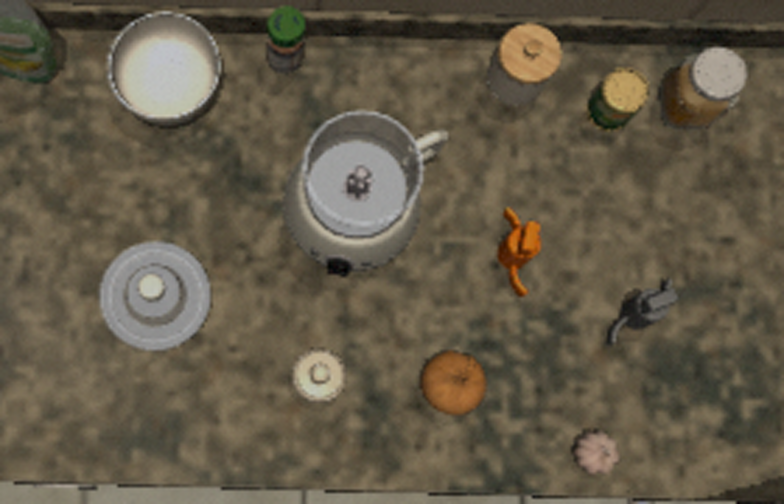

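The crop shows the grey blade tab running from about (648,308) to (675,287), so its yaw is near −52°. The processor handle and dial both put the processor yaw near −10°. The spindle nose is at crop (358,180). Next I take wrist views of the processor and the blade.

Run:
```python
from h import *
def go(p,yaws):
    for y in yaws:
        try: reach(p,R(np.radians(y))); return y
        except PlanningError as e: print("no",y,e)
print(go([0.579,0.0325,0.24],(-10,20,-40,170))); hold(.2)
print(get_state()["time"],get_state()["joints"]); shot("wrist","w_proc")
print(go([0.462,-0.317,0.20],(-52,128))); hold(.2)
print(get_state()["time"],get_state()["joints"]); shot("wrist","w_blade")
a=load("w_proc")[0];b=load("w_blade")[0]
cv2.imwrite("pics/v1.png",cv2.resize(a[60:340,90:430,::-1],None,fx=2.1,fy=2.1,interpolation=cv2.INTER_CUBIC))
cv2.imwrite("pics/v2.png",cv2.resize(b[60:340,90:430,::-1],None,fx=2.1,fy=2.1,interpolation=cv2.INTER_CUBIC))
```

```text
-10
3.0917 [ 0.6436  0.3578 -0.9932  1.459   0.2989  1.4853 -2.0916]
-52
4.725 [ 1.314   0.3164 -0.9643  1.5746  0.2629  1.3885 -2.151 ]
```

View pics/v1.png

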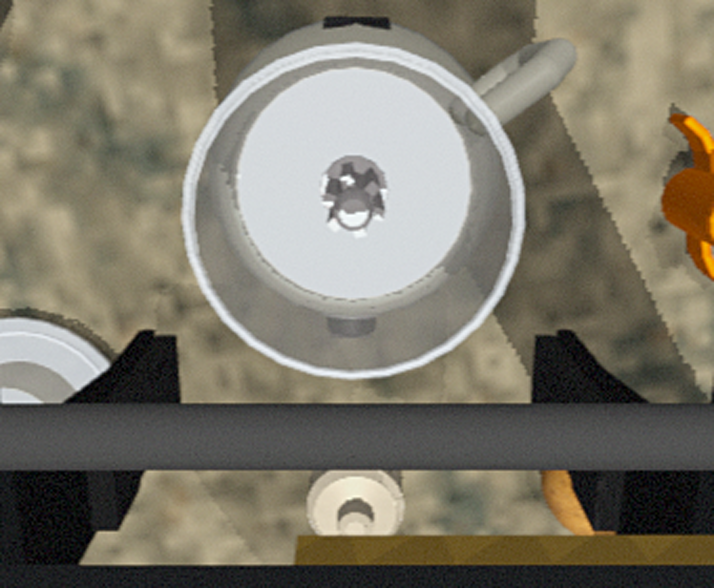

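View pics/v2.png

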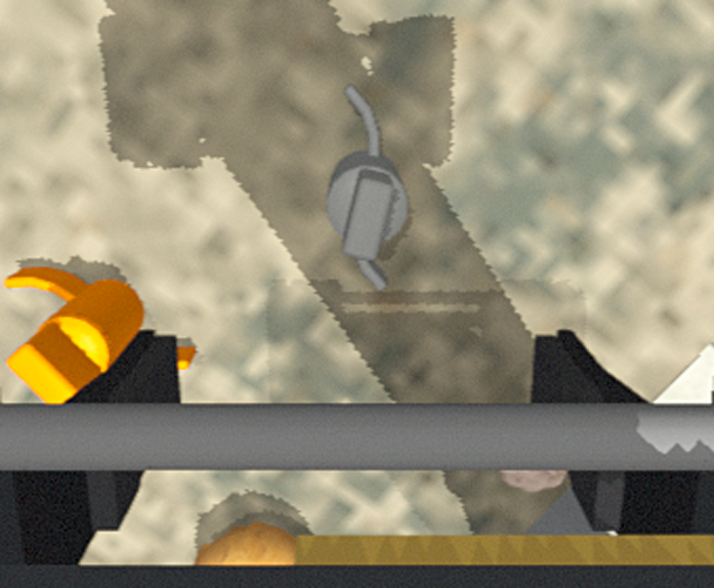

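The processor view shows the bowl rim spanning crop columns 183–525 and rows 43–378. The spindle is at about (354,200), with the handle up and to the right. The blade view shows the tab's top face from roughly (378,172) to (360,255). I'll fit the rim numerically and zoom in on both details.

Run:
```python
from h import *
from scipy.optimize import least_squares
i,K,V=load("w_proc"); g=i.astype(float)
t=np.linspace(0,2*np.pi,360)
def circ(p,r,z): return np.c_[p[0]+r*np.cos(t),p[1]+r*np.sin(t),0*t+z]
f=lambda u:np.array(u)/2.1+[90,60]
def res(p):
    q=proj(circ(p,.0685,.165),K,V)
    e=np.r_[q.min(0),q.max(0)]; return e-np.r_[f((183,43)),f((525,378))]
s=least_squares(res,[.579,.0325]); print("rim",s.x,s.fun)
print("tip",unproj(f((354,214)),.144,K,V)); 
for n,uv,z in (("timer",(355,500),.05),): print(n,unproj(f(uv),z,K,V))
A=i[130:180,235:285]; 
i2,K2,V2=load("w_blade")
B=i2[125:195,235:305]
print("tabtop",unproj(f((368,215)),.098,K2,V2))
up=lambda x:cv2.resize(x[:,:,::-1],(400,400),interpolation=cv2.INTER_CUBIC)
cv2.imwrite("pics/v3.png",np.hstack([up(A),up(B)]))
```

```text
rim [0.5904 0.03  ] [-1.5041 -1.2435  1.5027  1.8434]
tip [0.5894 0.0302 0.144 ]
timer [0.3906 0.0651 0.05  ]
tabtop [ 0.4632 -0.3276  0.098 ]
```

View pics/v3.png

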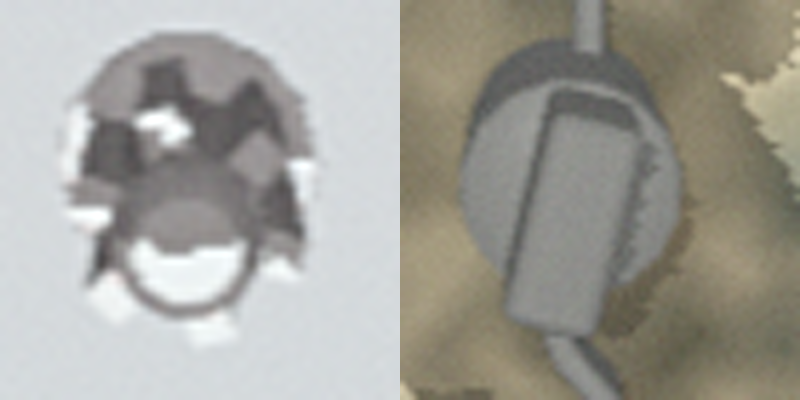

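Run:
```python
from h import *
i,K,V=load("w_proc"); i2,K2,V2=load("w_blade"); it,Kt,Vt=load("top0")
ft=lambda u:np.array(u)/2.8+[160,80]
print("top: tip",unproj(ft((359,170)),.144,Kt,Vt),"rimc",unproj(ft((363,173)),.165,Kt,Vt),"tab",unproj(ft((662,297)),.098,Kt,Vt),"knob",unproj(ft((151,287)),.071,Kt,Vt))
for n,uv,z in (("timer",(319,373),.05),("onion",(455,378),.06),("garlic",(597,448),.04)): print(n,unproj(ft(uv),z,Kt,Vt))
fb=lambda u:(np.array(u)-[400,0])/5.714+[235,125]
c=np.array([unproj(fb(p),.098,K2,V2) for p in ((548,115),(640,130),(597,335),(505,312))])
print("tab c",c.mean(0)); d=c[0]+c[1]-c[2]-c[3]; print("yaw",np.degrees(np.arctan2(d[1],d[0])),np.linalg.norm(d)/2,np.linalg.norm(c[0]+c[3]-c[1]-c[2])/2)
fs=lambda u:np.array(u)/8+[235,130]
tip=unproj(fs((190,245)),.144,K,V); print("tip",tip)
cc=np.array([.590,.0302])
for p in ((110,300),(212,330),(285,268),(90,215),(160,125),(260,155)):
    q=unproj(fs(p),.131,K,V)[:2]-cc; print(p,np.linalg.norm(q),np.degrees(np.arctan2(q[1],q[0])),np.degrees(np.arctan2(q[1],q[0]))%60)
t=np.linspace(0,2*np.pi,73)
im=cv2.resize(i[130:180,235:285,::-1],(600,600),interpolation=cv2.INTER_CUBIC)
for r,z,col in ((.006,.144,(0,0,255)),(.014,.131,(0,160,0)),(.017,.086,(255,0,0))):
    q=(proj(np.c_[cc[0]+r*np.cos(t),cc[1]+r*np.sin(t),0*t+z],K,V)-[235,130])*12
    cv2.polylines(im,[q.astype(int)],True,col,1)
cv2.imwrite("pics/v4.png",im)
```

```text
top: tip [0.5929 0.032  0.144 ] rimc [0.5829 0.0294 0.165 ] tab [ 0.4636 -0.3253  0.098 ] knob [0.465  0.2706 0.071 ]
timer [0.3704 0.0687 0.05  ]
onion [ 0.3674 -0.0911  0.06  ]
garlic [ 0.2911 -0.2622  0.04  ]
tab c [ 0.4622 -0.3261  0.098 ]
yaw -63.45637668157963 0.03330415471707185 0.014969786029464176
tip [0.5905 0.0298 0.144 ]
(110, 300) 0.012485675599255355 123.3024999705165 3.302499970516493
(212, 330) 0.012476528260300976 -177.0673312271309 2.932668772869107
(285, 268) 0.012230204991616166 -123.01287640447771 56.98712359552229
(90, 215) 0.011400260442513955 72.53133865374893 12.531338653748932
(160, 125) 0.012340074002711388 4.928735411827529 4.928735411827529
(260, 155) 0.011831362755777735 -54.4206673295748 5.579332670425202
```

View pics/v4.png

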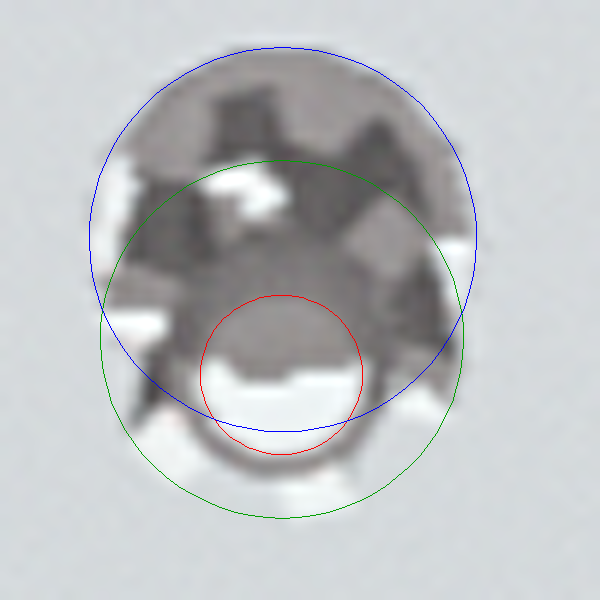

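The overlay matches the tip, rib ends and collar. The axis is at (0.5904, 0.0303), and the rib ends sit at about 4° modulo 60. The blade x axis is at −63.5°, so it should mesh near yaw −56°. Next I check the IK and grasp the blade.

Run:
```python
from h import *
for b in (0,180):
  for y in (-80,-56,-30): 
    q=solve_ik([.5904,.0303,.2],R(np.radians(y+b))); print(y+b,None if q is None else np.array(q))
  q=solve_ik([.463,-.326,.072],R(np.radians(-63.5+b))); print("blade",b,None if q is None else np.array(q))
Y=np.radians(-63.5)
reach([.4628,-.3258,.16],R(Y)); move_straight([.4628,-.3258,.0725],.1)
s=get_state(); print(s["tcp_pos"],s["force"],s["time"])
move_gripper(0.0); s=get_state(); print("w",s["width"],s["finger_force"],s["force"],s["torque"])
move_straight([.4628,-.3258,.10],.08); s=get_state(); print(s["width"],s["finger_force"],s["force"],s["tcp_pos"],s["time"])
```

```text
-80 None
-56 [-0.5699  0.2649  0.5372  1.559  -0.1376  1.3556 -2.5668]
-30 [ 0.7584  0.5154 -1.2172  1.4878  0.4832  1.4727 -2.5569]
blade 0 [ 1.2466  0.4334 -0.8753  1.7189  0.3595  1.1592 -2.409 ]
100 [ 0.8231  0.6243 -1.3842  1.4853  0.6124  1.532  -0.3718]
124 [ 0.8396  0.6732 -1.4468  1.4848  0.6671  1.5612  0.0127]
150 [ 0.7693  0.5291 -1.2411  1.4874  0.5001  1.4797  0.5735]
blade 180 [ 1.5339  0.7448 -1.3825  1.7076  0.7526  1.3429  0.4706]
[ 0.4633 -0.326   0.0732] [ 0.1324 -0.5045 -0.0371] 6.1083
w 0.000601571586113132 0.0 [-0.0468  0.4736  0.2348] [0.0905 0.0395 0.0158]
0.0005627106475055922 0.0 [-0.2212  0.201   0.2392] [ 0.463  -0.326   0.1005] 8.125
```

Run:
```python
from h import *
move_straight([.4628,-.3258,.2],.25); a,K,V=shot("wrist","w2")
move_gripper(.087); t=shot("top","t2")[0]
A=cv2.resize(a[60:340,90:430,::-1],(480,396),interpolation=cv2.INTER_CUBIC)
B=cv2.resize(t[130:262,340:446,::-1],(318,396),interpolation=cv2.INTER_CUBIC)
cv2.imwrite("pics/v5.png",np.hstack([A,B]))
print(get_state()["time"],get_state()["joints"])
```

```text
10.2917 [ 1.2912  0.3199 -0.9242  1.5613  0.2581  1.3893 -2.3345]
```

View pics/v5.png

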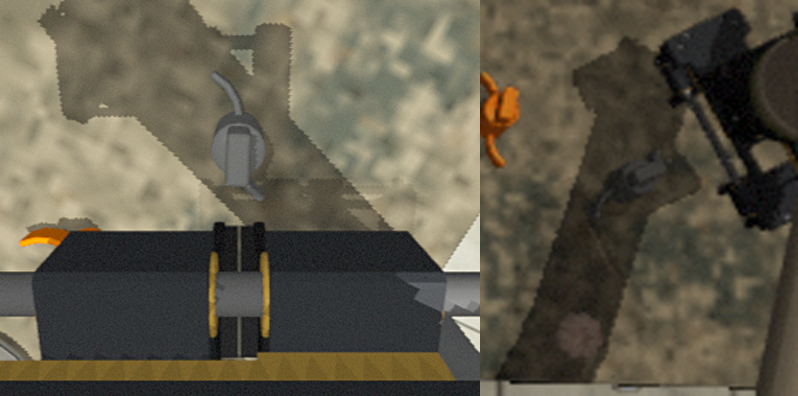

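The wrist picture shows the blade still standing, unmoved, with its tab at (238,165) and the closed fingertips at (238,225), short of it. In the top view the gripper sits up and to the right of the blade. I'll check numerically how the TCP projects in both cameras.

Run:
```python
from h import *
s=get_state(); p=s["tcp_pos"]; O=s["orientation"]; print(p,O)
for tag,f in (("t2",lambda q:(q-[340,130])*3+[480,0]),("w2",lambda q:(q-[90,60])*1.4118)):
    i,K,V=load(tag)
    for n,d in (("tcp",(0,0,0)),("y+44",(0,.044,0)),("y-44",(0,-.044,0)),("body",(0,0,-.07)),("bodyy+",(0,.095,-.07)),("bodyy-",(0,-.095,-.07)),("bx+",(.037,0,-.07))): print(tag,n,f(proj(p+O@np.array(d),K,V))[0])
    print("tab",f(proj([.4628,-.3258,.098],K,V))[0], "base", f(proj([.4628,-.3258,0],K,V))[0])
```

```text
[ 0.4628 -0.3258  0.2   ] [[ 0.4462 -0.895   0.    ]
 [-0.895  -0.4462 -0.    ]
 [ 0.     -0.     -1.    ]]
t2 tcp [686.392 149.413]
t2 y+44 [707.9964 188.6804]
t2 y-44 [665.049  110.6206]
t2 body [715.2671 134.0405]
t2 bodyy+ [765.539  224.4542]
t2 bodyy- [666.3771  46.1122]
t2 bx+ [749.4014 117.9204]
tab [649.7388 168.9228] base [619.4835 185.0323]
w2 tcp [235.643 213.073]
w2 y+44 [335.0216 213.0073]
w2 y-44 [136.2471 213.1388]
w2 body [234.4095 292.3924]
w2 bodyy+ [548.9739 292.1625]
w2 bodyy- [-80.3281 292.6224]
w2 bx+ [234.0392 174.1885]
tab [236.4774 159.2447] base [236.9026 132.1288]
```

Both cameras agree on the tab's position. In the wrist image, though, the 87 mm finger opening spans about 169 px. That puts the visible tips near depth 0.175 m rather than 0.212, so the fingers may end well short of the reported TCP and could have closed above the tab. I'll probe gently: straddle the tab with the fingers nearly closed and feel for the hub top at z = 0.068.

Run:
```python
from h import *
x,y=.4628,-.3258
move_gripper(.026); move_straight([x,y,.098],.2); hold(.2)
f0=get_state()["force"][2]; z=.098
while z>.022:
    z-=.003; move_straight([x,y,z],.05); s=get_state(); f=s["force"]-[0,0,f0]
    if abs(f[2])>3: break
print("stop z",z,s["tcp_pos"],f,s["width"],s["time"])
move_straight([x,y,z+.004],.05)
move_gripper(0); s=get_state(); print("w",s["width"],s["finger_force"],s["tcp_pos"],s["force"],s["time"])
```

```text
stop z 0.028999999999999946 [ 0.4638 -0.3262  0.0303] [-1.7957  1.6488 11.5013] 0.026064883739593436 18.1
w 0.015937653259788465 29.982757098041475 [ 0.4625 -0.3257  0.0327] [-0.1925 -0.2131 -1.3819] 18.7167
```

The tip offset is confirmed: the fingers end about 38 mm above the reported TCP, and the tab is now gripped (16 mm, 30 N). The underside is at TCP − 0.0327. Next I carry the blade over and do a guarded descent at yaw +4°.

Run:
```python
from h import *
G=.0327; X,Y=.5904,.0303; yaw=np.radians(4)
move_straight([.4628,-.3258,.22],.25)
reach([X,Y,.22],R(yaw)); hold(.15)
s=get_state(); f0=s["force"]; print(s["joints"],s["width"],s["tcp_pos"],f0,s["time"])
for u in (.150,.141,.136,.1325,.1305,.1295):
    move_straight([X,Y,u+G],.08); s=get_state(); f=s["force"]-f0; print(u,s["tcp_pos"][2]-G,f,s["torque"],s["time"])
    if np.linalg.norm(f)>6: break
```

```text
[ 0.7898  0.5442 -1.2932  1.4553  0.5222  1.5289 -1.9878] 0.01581182133742789 [0.5906 0.0286 0.2199] [ 0.1017 -0.2846 -0.9495] 21.175
0.15 0.14996274452694475 [-0.9932 -0.2555 -0.5562] [ 0.0633  0.0027 -0.0098] 21.7917
0.141 0.1405626493246555 [-0.4081 -0.0882  0.0143] [ 0.0372  0.0049 -0.0006] 22.05
0.136 0.1358099729819216 [ 0.3934  0.0528 -0.6716] [ 0.1035 -0.1355  0.0167] 22.3
0.1325 0.13234396953731317 [ 1.0182  1.3481 -0.1885] [ 0.1621 -0.2712 -0.0002] 22.55
0.1305 0.13043900690774513 [ 0.8261  0.408  -0.7525] [ 0.1315 -0.2645 -0.0063] 22.8
0.1295 0.12950985635676748 [1.1237 0.5683 0.1214] [ 0.0926 -0.2921 -0.0133] 23.05
```

Run:
```python
from h import *
G=.0327; X,Y=.5904,.0303; f0=np.array([.1,-.28,-.95])
for u in (.1275,.1255,.122,.117,.111,.105,.098,.092,.089,.0875,.0865,.086,.0855):
    move_straight([X,Y,u+G],.06); s=get_state(); f=s["force"]-f0; print(u,s["tcp_pos"]-[0,0,G],f,s["torque"][2],round(s["time"],2))
    if abs(f[2])>6 or np.linalg.norm(f)>10: break
```

```text
0.1275 [0.5905 0.0304 0.1274] [1.3389 0.8358 0.1984] 0.0011552663547173677 23.3
0.1255 [0.5904 0.0304 0.1254] [ 1.8115  0.9226 -1.0161] -0.0167970057819145 23.55
0.122 [0.5904 0.0303 0.1217] [ 1.8335  0.9902 -2.5521] -0.007698685057238984 23.8
0.117 [0.5904 0.0304 0.1166] [ 3.5813  1.084  -2.2946] -0.016974819175006782 24.05
0.111 [0.5904 0.0303 0.1105] [ 3.291   2.2761 -2.4144] 0.01041540720599014 24.3
0.105 [0.5903 0.0303 0.1046] [ 2.9694  1.6542 -3.9357] -0.004215838779119321 24.55
0.098 [0.5903 0.0303 0.0975] [ 2.8358  1.9064 -2.1413] 0.001207742254063903 24.82
0.092 [0.5903 0.0302 0.0916] [ 2.1723  1.8823 -2.6725] -0.015893906971969872 25.07
0.089 [0.5903 0.0303 0.0888] [ 2.5723  2.0826 -2.9087] -0.02244550399215251 25.32
0.0875 [0.5904 0.0303 0.0875] [ 2.3457  2.0891 -0.9997] 0.016539958641957366 25.57
0.0865 [0.5904 0.0303 0.0865] [ 2.6232  0.9738 -0.3115] 0.021398870122190185 25.82
0.086 [0.5904 0.0303 0.086 ] [1.9776 1.8495 0.5532] 0.0100052874405189 26.07
0.0855 [0.5906 0.0304 0.0859] [0.9226 2.3307 6.1616] -0.014544994703916769 26.32
```

The blade meshed and slid down freely. Contact came with the underside at 0.0859, at about 6 N, so it is home. I release it, check it in a picture, and look at the lid.

Run:
```python
from h import *
move_straight([.5904,.0303,.086+.0327],.05); move_gripper(.04); s=get_state(); print(s["width"],s["force"],s["time"])
move_straight([.5904,.0303,.24],.2); hold(.1); a=shot("wrist","w3")[0]
for y in (30,60,0,90,-30):
    q=solve_ik([.465,.2706,.0115],R(np.radians(y))); print(y,None if q is None else np.array(q))
for y in (30,60,0,90,-30):
    try: reach([.465,.2706,.18],R(np.radians(y))); print("at",y); break
    except PlanningError as e: print(e)
hold(.1); b=shot("wrist","w_lid")[0]; s=get_state(); print(s["joints"],s["time"])
cr=lambda i:cv2.resize(i[60:340,100:420,::-1],(400,350),interpolation=cv2.INTER_CUBIC)
cv2.imwrite("pics/v6.png",np.hstack([cr(a),cr(b)]))
```

```text
0.039773565160160895 [0.3255 0.3848 0.0899] 27.3
30 [ 0.3014  0.5903 -1.132   1.8341  0.5975  1.1101 -2.0961]
60 [ 0.3196  0.6108 -1.1618  1.8335  0.6234  1.123  -1.59  ]
0 [ 0.2424  0.5355 -1.0413  1.8363  0.524   1.0765 -2.5692]
90 [ 0.3658  0.6741 -1.2442  1.8319  0.6991  1.1646 -1.1167]
-30 [-0.9037  0.3183  0.3371  1.8952 -0.1277  0.9488 -2.6021]
at 30
[ 0.4744  0.4696 -1.3732  1.6502  0.466   1.4106 -2.0061] 29.4333
```

View pics/v6.png

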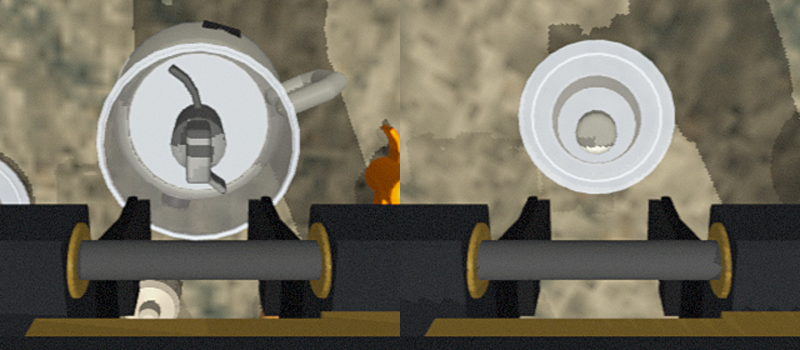

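The left panel shows the blade sitting deep in the bowl, centred and upright. The right panel shows the lid flange spanning columns 519–675 and rows 40–193, with the knob centre at about (596,132). I compute the lid's centre, then grasp and lift it.

Run:
```python
from h import *
from scipy.optimize import least_squares
i,K,V=load("w_lid"); f=lambda u:(np.array(u)-[400,0])/1.25+[100,60]
k=unproj(f((596,132)),.071,K,V)
t=np.linspace(0,2*np.pi,360)
def res(p):
    q=proj(np.c_[p[0]+.069*np.cos(t),p[1]+.069*np.sin(t),0*t+.010],K,V); return np.r_[q.min(0),q.max(0)]-np.r_[f((519,40)),f((675,193))]
s=least_squares(res,[.465,.27]); print("knob",k,"flange",s.x,s.fun)
c=(k[:2]+s.x)/2
if np.linalg.norm(k[:2]-s.x)<.006:
    Rr=R(np.radians(30)); P=lambda z:[c[0],c[1],z]
    move_gripper(.07); move_straight(P(.06),.2); 
    f0=get_state()["force"]; move_straight(P(.0125),.08); s=get_state(); print(s["tcp_pos"],s["force"]-f0)
    if np.linalg.norm(s["force"]-f0)<5:
        move_gripper(0); s=get_state(); print("w",s["width"],s["finger_force"],s["time"])
        move_straight(P(.06),.1); s=get_state(); print("w",s["width"],s["finger_force"],s["force"],s["time"])
```

```text
knob [0.4691 0.2736 0.071 ] flange [0.4669 0.2719] [-0.0708 -0.4236  0.0705  0.5231]
[0.468  0.273  0.0127] [-0.2915 -0.4025 -0.041 ]
w 0.031040979960738593 30.000052846480685 32.475
w 0.03112408918544134 29.99979785610776 [-0.0755 -0.3569 -1.5824] 33.1
```

Run:
```python
from h import *
X,Y=.5902,.0303
p=get_state()["tcp_pos"]; move_straight([p[0],p[1],.23],.25)
reach([X,Y,.23],R(np.radians(30))); hold(.15); s=get_state(); f0=s["force"]; print(s["tcp_pos"],s["width"],f0,s["time"])
for o in (.172,.167,.163,.160,.1585,.1575,.157,.1565,.156):
    move_straight([X,Y,o+.0125],.08); s=get_state(); f=s["force"]-f0; print(o,s["tcp_pos"][2]-.0125,f,round(s["time"],2))
    if np.linalg.norm(f)>5: break
```

```text
[0.5897 0.0324 0.2302] 0.03098280231407306 [-0.285  -0.3434 -1.2278] 35.1333
0.172 0.17220679120230858 [-0.4104  0.2895  0.1171] 35.85
0.167 0.16691492214503395 [-0.2216 -0.0602 -0.2719] 36.1
0.163 0.16276602433315362 [-0.117   0.2653 -0.0956] 36.35
0.16 0.15981762095185495 [ 0.7016 -0.1705  0.5429] 36.6
0.1585 0.1584302260618346 [ 0.9654 -0.2183  0.255 ] 36.85
0.1575 0.15743322415798514 [-0.183   0.1065  0.6663] 37.1
0.157 0.15715504190413124 [-0.1605 -0.3849  1.648 ] 37.35
0.1565 0.15715326916146963 [-1.7189 -0.2231  6.5513] 37.6
```

Contact came at origin height 0.1571, with 0.157 expected for a seated lid. I release, back off and check.

Run:
```python
from h import *
from scipy.optimize import least_squares
move_straight([.5902,.0303,.1570+.0125],.05); move_gripper(.07); print(get_state()["force"])
move_straight([.5902,.0303,.28],.2); hold(.2); a,K,V=shot("wrist","w4"); print(get_state()["time"])
for r,z in ((.069,.167),(.016,.228)):
    t=np.linspace(0,2*np.pi,180); q=proj(np.c_[.5904+r*np.cos(t),.0303+r*np.sin(t),0*t+z],K,V)
    a=np.ascontiguousarray(a); cv2.polylines(a,[q.astype(int)],True,(255,0,0),1)
cv2.imwrite("pics/v7.png",cv2.resize(a[40:330,90:430,::-1],(680,580)))
```

```text
[0.4744 0.4274 0.2506]
39.725
```

View pics/v7.png

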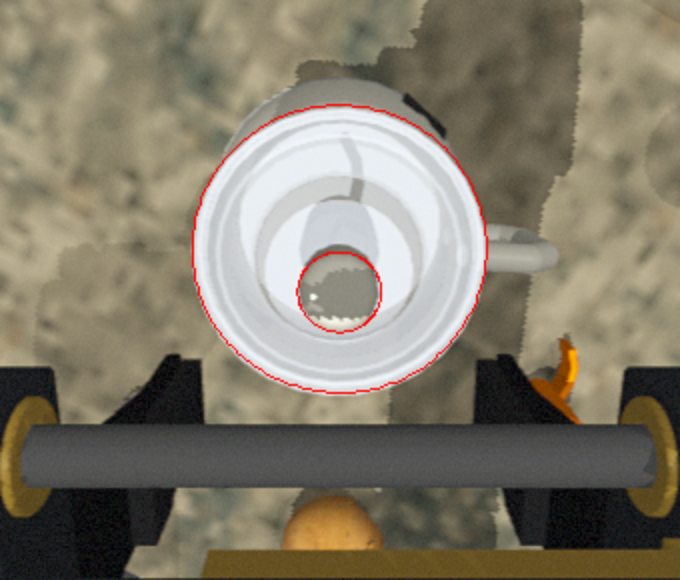

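The predicted circles for a seated lid (flange and knob) match the image, so the lid is flat and centred on the bowl. The gripper is clear, so I hand the job in.

```bash
python3 -c "
from station import *
print(close_job())"
```

```text
the job is handed in; nothing more can be done
None
```

The job is handed in: the dough blade meshed at the first try (no rocking was needed) and slid home on the collar with about 6 N, and the lid sits flat and centred on the bowl; the timer, onion and garlic were not approached, and the verdict itself was not reported back.

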